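# Ready the dry box for flushing

### The job

The dry box is to be flushed with dry gas: first push its glazed door fully shut, until the roller catch holds it, then unscrew the cap of the roof port on the side of the door's pull (not the port on the hinge side) and lift it off for the hose. That cap may have a right- or a left-hand thread and is not marked, so feel which way it gives and do not force it. Finish while still holding the cap upright in the gripper, well clear above its port; leave the other cap on and do not disturb the things on the desk.

Things in the scene. Friction and masses are not known exactly. Their poses are not given: they have to be found in the camera images.
- dry_box: white steel box on rubber feet, 160 mm deep, 220 mm wide, 128 mm high over its flat roof, heavy and fixed to the desk, with a tube rack inside. Origin: centre of its underside; x to its back, y to its left (hinge) side, z up. Ports on the roof at x = 0, y = +55 mm (hinge side) and y = -55 mm (pull side). A flat dial, 6 mm high, lies between them.
- door (a joint): opening angle of the glazed door on the front of the box, rad: 0 = shut, grows as it swings out towards the robot. Hinged on the box's left side, about an upright axis. It stays where it is left. In the last 0.05 rad a striker on the door must ride over a sprung roller (about 7 N); it then snaps home and is held at 0.
- door_hinge (a point): point on the door's upright hinge axis (in the middle of the door's thickness), 68 mm above the desk, at the front left edge of the box. It swings with the door: x points through the door from its outer to its inner face, y back along the door (the free edge lies 212 mm from the axis towards -y), z up.
- door_push (a point): a good point to push: on the outer face of the door, 140 mm from the hinge axis and 85 mm above the desk. Axes as for door_hinge, so push along its +x. The door is 12 mm thick and reaches from 11 to 125 mm above the desk; an upright bar pull stands 25 mm out from it at 202 mm from the axis, 36 to 100 mm high.
- port_p: plain metal port fixed on the box's roof, one of two alike: neck 27 mm across, 24 mm high, on a flange 45 mm across. Origin: on its axis at roof level (128 mm above the desk); z up. Whether it is the hinge-side or the pull-side port changes. One of the two has a right-hand, the other a left-hand coarse thread; nothing outside shows which. A soft sprung seal (2 N) pushes its cap up.
- port_q: plain metal port fixed on the box's roof, one of two alike: neck 27 mm across, 24 mm high, on a flange 45 mm across. Origin: on its axis at roof level (128 mm above the desk); z up. Whether it is the hinge-side or the pull-side port changes. One of the two has a right-hand, the other a left-hand coarse thread; nothing outside shows which. A soft sprung seal (2 N) pushes its cap up.
- cap_p_grip (a point): grip point of port_p's black screw cap: round skirt 49 mm across and 24 mm high, on it a round fluted grip 36 mm across and 23 mm high; 46 mm in all, 50 g. The point is on its axis in mid-grip, 11 mm below the cap's top and 40 mm above the roof; z up. A grip of 25 N is plenty.
- cap_q_grip (a point): grip point of port_q's black screw cap: round skirt 49 mm across and 24 mm high, on it a round fluted grip 36 mm across and 23 mm high; 46 mm in all, 50 g. The point is on its axis in mid-grip, 11 mm below the cap's top and 40 mm above the roof; z up. A grip of 25 N is plenty.
- cap_p: the cap of port_p; origin on its axis at the skirt's lower rim, 5 mm above port_p's origin when screwed on; z up. Turned the right way (under 0.1 N m) its two inner lugs leave the thread after 1.25 rad and stay free up to 2.4 rad, and it can climb 4 mm meanwhile; then it lifts straight off. Turned the wrong way it moves under 0.15 rad, then stops dead.
- cap_q: the cap of port_q; origin on its axis at the skirt's lower rim, 5 mm above port_q's origin when screwed on; z up. Turned the right way (under 0.1 N m) its two inner lugs leave the thread after 1.25 rad and stay free up to 2.4 rad, and it can climb 4 mm meanwhile; then it lifts straight off. Turned the wrong way it moves under 0.15 rad, then stops dead.
- mug: white mug, 79 mm across, 89 mm high, left of the box; a bystander. Origin: centre of its underside.
- label_roll: roll of white labels lying flat, 84 mm across, 38 mm high, right of the box; a bystander. Origin: centre of its underside.
- stapler: desk stapler, 134 x 34 x 49 mm, to the right and in front of the box; a bystander. Origin: centre of its underside.
Not all that is in view belongs to the job. Leave any blue, pink or purple look-alike of the cap_q alone.

How it is judged (in metres and radians):
On the way, in this order (a step that is already met when the one before it is completed fails the run):
1. the door is fully shut, held by its catch (value of joint door below 0.02 rad), for 0.3 s.
2. with the door shut, the pull-side cap has been turned loose on its port (((y of port_p in the frame of dry_box below 0 m and value of joint door below 0.02 rad and angle between the x axis of cap_p and the x axis of port_p, either way round above 0.9 rad and z of cap_p in the frame of port_p below 0.022 m) or (y of port_q in the frame of dry_box below 0 m and value of joint door below 0.02 rad and angle between the x axis of cap_q and the x axis of port_q, either way round above 0.9 rad and z of cap_q in the frame of port_q below 0.022 m))), for 0.1 s.
3. that cap has been lifted clear of its port (((y of port_p in the frame of dry_box below 0 m and value of joint door below 0.02 rad and z of cap_p in the frame of port_p above 0.04 m) or (y of port_q in the frame of dry_box below 0 m and value of joint door below 0.02 rad and z of cap_q in the frame of port_q above 0.04 m))), for 0.2 s.
At the end, for the whole second after the job is handed in: The door is shut (under 0.02 rad); the pull-side cap is held in the fingers, its rim at least 40 mm above the roof, tilted less than 0.35 rad, still, touching neither port nor box; the hinge-side cap is still screwed on (moved under 10 mm, turned under 0.5 rad) (value of joint door below 0.02 rad and ((y of port_p in the frame of dry_box below 0 m and z of cap_p in the frame of port_p above 0.04 m and contact force between the fingers and cap_p above 1 N and contact force between cap_p and port_p below 0.05 N and contact force between cap_p and dry_box below 0.05 N and angle between cap_p's own z axis and vertical below 0.35 rad and linear speed of cap_p below 0.05 m/s and distance of cap_q from where it was at the start of the episode below 0.01 m and angle between the x axis of cap_q and the x axis of port_q, either way round below 0.5 rad) or (y of port_q in the frame of dry_box below 0 m and z of cap_q in the frame of port_q above 0.04 m and contact force between the fingers and cap_q above 1 N and contact force between cap_q and port_q below 0.05 N and contact force between cap_q and dry_box below 0.05 N and angle between cap_q's own z axis and vertical below 0.35 rad and linear speed of cap_q below 0.05 m/s and distance of cap_p from where it was at the start of the episode below 0.01 m and angle between the x axis of cap_p and the x axis of port_p, either way round below 0.5 rad))); the arm keeps its last pose, push and grip.
It fails at once if the hinge-side cap is taken off or turned loose ((y of port_p in the frame of dry_box below 0 m and (distance of cap_q from where it was at the start of the episode above 0.012 m or angle between the x axis of cap_q and the x axis of port_q, either way round above 0.9 rad)) or (y of port_q in the frame of dry_box below 0 m and (distance of cap_p from where it was at the start of the episode above 0.012 m or angle between the x axis of cap_p and the x axis of port_p, either way round above 0.9 rad))).
It fails at once if a cap is forced: its thread takes more than 120 N (contact force between cap_p and port_p above 120 N or contact force between cap_q and port_q above 120 N).
It fails at once if the mug, the label roll or the stapler is knocked out of its place (30 mm) (distance of any of mug, label_roll, stapler from where it was at the start of the episode above 0.03 m).
It also fails if it takes over 61 s, if anything falls off the work surface, if the arm or the gripper's body presses on something with over 40 N, if the wrist force passes 120 N, or if a joint passes its speed limit or range.

### The arm

A 6-joint arm with a two-finger parallel gripper is mounted at the origin on a cart in front of the work surface, level with it; the furniture and walls round the work are solid. World frame = base frame: x ahead of the robot, y to its left, z up, the work surface at z = 0. Lengths are in mm, angles in rad, forces in N, time in s.
With the tool pointing down it reaches from about 350 to 875 mm from the base axis. Payload 4.2 kg.
Tool frame: the origin (TCP) lies at the very end of the fingers, on their centre line; the grasp point (between the pads) lies 19 mm behind it (pinch_z is the distance from the TCP to the grasp point, in mm); z points along the fingers, y is the line along which they close (so a half turn about z gives the same grasp; the last joint's range is limited). The gripper opens to 85 mm and grips with 20 to 120 N. Pads are 22 mm wide; open, the fingers measure 114 mm over their backs; the gripper's body (76 mm by 85 mm) begins 54 mm behind the grasp point. The pads swing forward as they close: fully open they stand 13 mm farther back than shut.
Start: joints at [-0.953, 0.385, 0.008, 0, -1.194, -0.259], TCP at [219.483, -585.172, 231.312] pointing down, gripper open.
Joint ranges: [-3.14, 3.14], [-1.21, 2.06], [-1.07, 1.41], [-3.16, 2.05], [-2.99, -0.16], [-3.1, 3.1]. Speed limits (rad/s): [2.79, 2.79, 3.14, 3.14, 3.14, 3.14].

### API

Orientations are given as a unit quaternion [x, y, z, w].
In Python, from bench import * gives the robot as it stands.
- The arm moves only by the tool arm_command, never from a script. Its argument "steps" is one flat list of numbers, 4 for each row, row after row: the shift along the tool's x, y, z in m, then the turn about the tool's z in rad. In form: [tx, ty, tz, roll, tx, ty, tz, roll, ...]. A call has 1 to 20 rows; each row shifts and turns the commanded pose from where the row before left it, along the tool's axes as they then stand; what a row does not reach is not made up. A row lasts 1/8 s, in which the tool goes at most 62.5 mm and 10.7 degrees, less where a joint would pass 70% of its speed; a pose out of reach is approached as far as the arm can. A call with a gripper value outside its range is refused whole. "grip" is the finger opening in m, from 0 to 0.0854, set as the call begins (left out, the last holds). The fingers move at their own pace and stop on an object; the grip force is fixed at half the most. Time passes only in rows, so rows that do not move let the fingers close. It gives the time, the measured TCP pose, the force, the opening and the grip force at its end, in the units of the state.
- read_state(): the state, without advancing time (a new reading comes with each control period).
- get_image(name): name is "side" or "top" or "wrist"; returns the picture (400x640x3 uint8, red, green, blue); there is no depth.
- get_calibration(name): a dict with "camera_matrix" (3x3 intrinsics, pixels), "k1" (the pictures are not rectified: a ray, as slopes to the right and down, at radius r is drawn at 1 + k1 r^2 times it, then the intrinsics apply), "cam_to_world" (4x4, takes a point from camera to world coordinates). Camera axes: x right, y down, z forward; pixel columns grow to the right and rows downward; lengths in mm; the calibration is good to about 2 mm. A picture is of the moment at which its call begins: read the wrist's pose just before it. get_calibration takes no time and is no camera call; for the wrist camera it gives the pose at the moment of the call.
- job_done(): hands the job in; it is judged then, once.
The state is a dict: "clock": time; "joints": joint angles; "joint_vel": joint speeds; "joint_efforts": joint torques, N m; "position": TCP position; "ee_rot": TCP orientation; "contact_force": force on the tool from outside, world axes, zero at the start; "wrist_torque": the same for the moment, N m; "gripper_width": finger opening in mm; "grasp_force": force on a finger pad.
Only numpy, scipy, OpenCV 4.12 (cv2) and the standard library are available. Lean on these libraries where they do the work, as an engineer would, in place of code of your own. Each camera call takes 0.05 s, during which the arm holds its last target. There are 200 camera calls.

## Working session

There is one attempt and no reset: what is moved stays moved. The work goes in short steps, Python scripts to look and compute and a tool call to move; the robot and the scene stay as the last step left them, time stands still between calls to the robot, and variables do not carry over. Pictures are saved under pics/ and viewed, at most 10 in all, crops included, and the job is handed in when it is done.

Besides the shell and the picture viewer there is one more tool, called after "Call:" as name(argument=value, ...) on one line, values as JSON. arm_command: Moves the arm, as the interface text tells. Its arguments: {"type":"object","properties":{"steps":{"type":"array","items":{"type":"number"}},"grip":{"type":"number"}},"required":["steps"]}

```bash
mkdir -p pics; python3 - <<'E'
from bench import *
import cv2,numpy as np
s=read_state();print(s)
for n in("top","side"):
    cv2.imwrite(f"pics/{n}0.png",get_image(n)[:,:,::-1])
    c=get_calibration(n);print(n,c)
E
```

```text
{'clock': 0.0, 'joints': array([-9.53383911e-01,  3.85559479e-01,  6.59567591e-03, -4.87450943e-04,
       -1.19402360e+00, -2.58587521e-01]), 'joint_vel': array([-0.00097914, -0.00032436, -0.00109186, -0.00139921, -0.00011078,
       -0.0012596 ]), 'joint_efforts': array([ 3.38466734e-04, -3.92292130e+01,  1.88398433e+01,  4.18592915e+00,
       -4.55364003e-03, -1.63110858e-06]), 'position': array([ 219.27480519, -584.62815375,  230.20975373]), 'ee_rot': array([-1.78362894e-01,  9.83964139e-01,  1.08820144e-03, -2.59503095e-04]), 'contact_force': array([0.21776987, 0.40389388, 0.08218279]), 'wrist_torque': array([-0.02662894, -0.03085987, -0.01590751]), 'grasp_force': 0.0, 'gripper_width': 85.4223971397266}
top {'camera_matrix': array([[394.80699951,   0.        , 323.08875642],
       [  0.        , 394.80699951, 195.8319765 ],
       [  0.        ,   0.        ,   1.        ]]), 'k1': -0.03455142164092423, 'cam_to_world': array([[-1.04499312e-01, -9.73242486e-01,  2.04643489e-01,
         3.38599577e+02],
       [-9.94524918e-01,  1.02204408e-01, -2.17817717e-02,
        -7.61779026e+01],
       [ 2.83479071e-04, -2.05799229e-01, -9.78594194e-01,
         1.05302489e+03],
       [ 0.00000000e+00,  0.00000000e+00,  0.00000000e+00,
         1.00000000e+00]])}
side {'camera_matrix': array([[363.63653902,   0.        , 318.08281954],
       [  0.        , 363.63653902, 197.00581829],
       [  0.        ,   0.        ,   1.        ]]), 'k1': -0.009452314440050527, 'cam_to_world': array([[ 9.99950970e-01, -7.24032108e-03,  6.75535438e-03,
         5.01622069e+02],
       [-9.81620313e-03, -6.34968024e-01,  7.72476052e-01,
        -9.22714197e+02],
       [-1.30354062e-03, -7.72504489e-01, -6.35007964e-01,
         8.22196610e+02],
       [ 0.00000000e+00,  0.00000000e+00,  0.00000000e+00,
         1.00000000e+00]])}
```

View pics/top0.png

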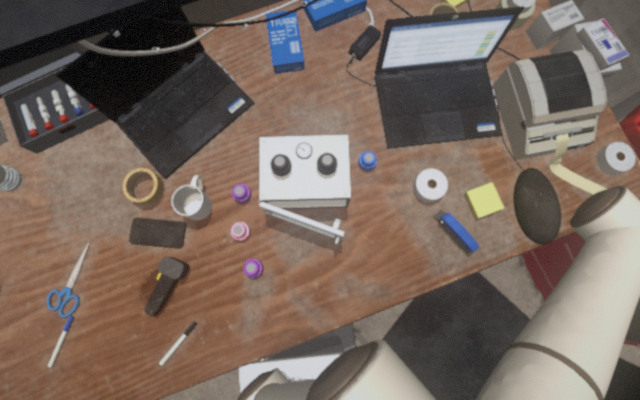

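View pics/side0.png

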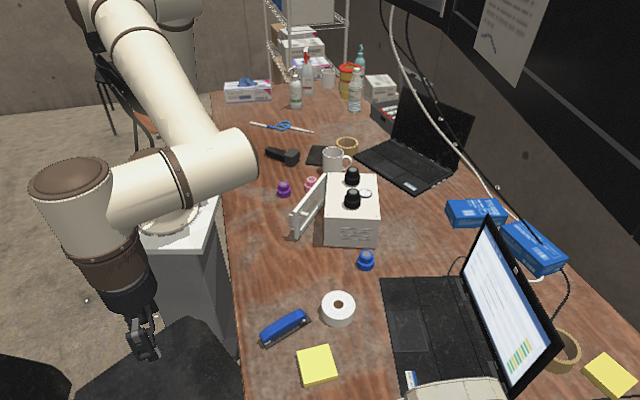

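The top view shows the box roof at about (260–350, 137–200), with the caps at (281,164) on the hinge side and (327,162) on the pull side. The door is ajar, from (263,205) to (340,237). Purple, pink and blue look-alikes stand around it. Next I'll measure with a closer crop and masks.

```bash
cat > h.py <<'E'
from bench import *
import cv2,numpy as np
def ray(c,p):
    K=c["camera_matrix"];k=c["k1"]
    d=cv2.undistortPoints(np.array([[p]],float),K,np.array([k,0,0,0,0]))[0,0]
    T=c["cam_to_world"];return T[:3,3],T[:3,:3]@np.array([d[0],d[1],1.])
def onz(c,p,z):
    o,d=ray(c,p);return (o+d*(z-o[2])/d[2]).round(1)
def cross(a,pa,b,pb):
    o1,d1=ray(a,pa);o2,d2=ray(b,pb)
    t=np.linalg.lstsq(np.c_[d1,-d2],o2-o1,rcond=None)[0]
    x,y=o1+d1*t[0],o2+d2*t[1];return ((x+y)/2).round(1),round(np.linalg.norm(x-y),1)
E
python3 - <<'E'
from h import *
t=cv2.imread("pics/top0.png");s=cv2.imread("pics/side0.png")
ct,cs=get_calibration("top"),get_calibration("side")
x0,y0=250,125
cv2.imwrite("pics/tc.png",cv2.resize(t[y0:y0+125,x0:x0+110],None,fx=4.8,fy=4.8,interpolation=cv2.INTER_CUBIC))
cv2.imwrite("pics/sc.png",cv2.resize(s[155:255,280:390],None,fx=6,fy=6,interpolation=cv2.INTER_CUBIC))
hsv=cv2.cvtColor(t,cv2.COLOR_BGR2HSV)
# roof
m=((hsv[...,1]<40)&(hsv[...,2]>195)).astype(np.uint8)
for nm,img,(a,b,c,d) in(("top",t,(262,140,346,185)),("side",s,(335,160,372,212))):
    g=cv2.cvtColor(img,cv2.COLOR_BGR2GRAY);k=np.zeros_like(g);k[b:d,a:c]=(g[b:d,a:c]<75)
    n,l,st,ce=cv2.connectedComponentsWithStats(k)
    for i in range(1,n):
        if st[i,4]>20:print(nm,st[i],ce[i].round(1))
n,l,st,ce=cv2.connectedComponentsWithStats(m)
for i in range(1,n):
    if st[i,4]>800:
        x,y,w,h,_=st[i]
        if 230<x<290 and 110<y<160:
            cn=cv2.findContours((l==i).astype(np.uint8),cv2.RETR_EXTERNAL,cv2.CHAIN_APPROX_NONE)[0][0]
            ap=cv2.approxPolyDP(cn,6,True)[:,0];print(st[i],ap.tolist(),[onz(ct,p,128).tolist() for p in ap])
E
```

```text
side [357 160  15  11  83] [366.2 163. ]
side [345 167  15  19 202] [351.7 177.5]
side [344 189  24  20 238] [352.3 200. ]
[ 260  135   91   65 4504] [[347, 136], [260, 138], [260, 199], [349, 196]] [[676.4, -171.5, 128.0], [693.8, 43.2, 128.0], [540.1, 54.1, 128.0], [525.2, -158.4, 128.0]]
```

View pics/tc.png

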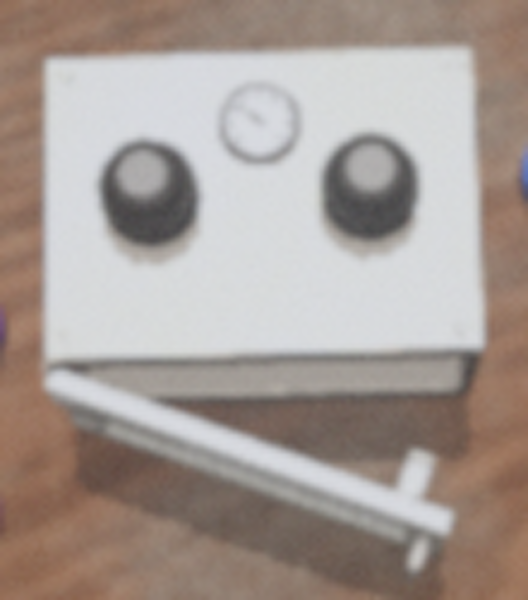

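View pics/sc.png

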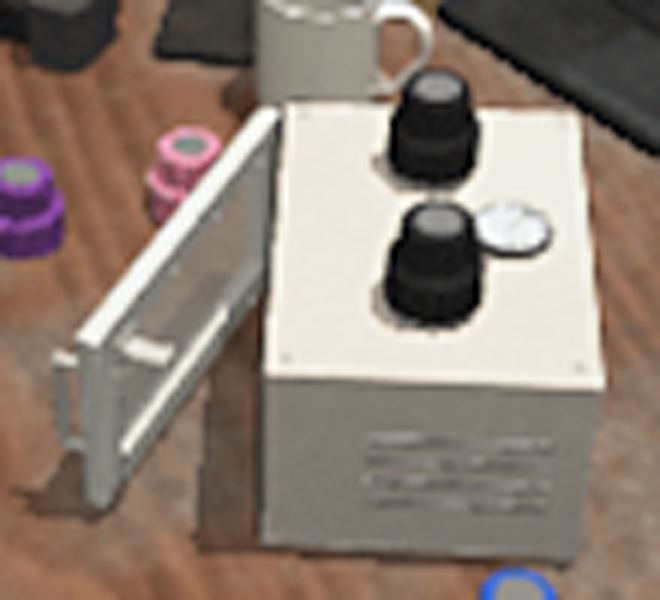

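The crops show the pull-side cap top at top pixel (327.5,159) and side pixel (353,191.3). The door's top edge runs from (260.4,203) to (343.8,233) in the top view, and its bar pull is on the outer face.

```bash
python3 - <<'E'
from h import *
ct,cs=get_calibration("top"),get_calibration("side")
f=lambda x,y:(250+x/4.8-.4,125+y/4.8-.4)
g=lambda x,y:(280+x/6-.4,155+y/6-.4)
print("pull cap",onz(ct,f(372,163),179),onz(cs,g(438,218),179),cross(ct,f(372,163),cs,g(438,218)))
print("hinge cap",onz(ct,f(145,175),179),onz(cs,g(438,88),179),cross(ct,f(145,175),cs,g(438,88)))
print("roof",[onz(ct,f(*p),128).tolist() for p in((46,58),(472,46),(485,347),(46,362))])
print("roofside",[onz(cs,g(*p),128).tolist() for p in((285,102),(580,105),(603,385),(263,378))])
print("door top:",[onz(ct,f(*p),125).tolist() for p in((55,370),(50,390),(455,510),(445,535))])
print("door side:",[onz(cs,g(*p),125).tolist() for p in((278,106),(90,343))])
E
```

```text
pull cap [ 607.9 -114.   179. ] [ 606.9 -114.2  179. ] (array([ 607.3, -114.1,  179.1]), np.float64(1.0))
hinge cap [613.3  -4.9 179. ] [615.7  -7.4 179. ] (array([615.1,  -4.6, 176.7]), np.float64(2.1))
roof [[697.4, 45.0, 128.0], [680.9, -174.3, 128.0], [522.6, -162.1, 128.0], [537.8, 56.3, 128.0]]
roofside [[539.9, 52.9, 128.0], [701.1, 48.2, 128.0], [681.8, -176.2, 128.0], [523.2, -169.6, 128.0]]
door top: [[533.9, 52.5, 125.0], [524.1, 55.7, 125.0], [443.5, -138.0, 125.0], [431.8, -131.7, 125.0]]
door side: [[536.1, 53.4, 125.0], [440.8, -140.7, 125.0]]
```

Call:
arm_command(steps=[0,0,0,0.143,0,0,0,0.143,0,0,0,0.144,-0.0128,0.0446,0,0,-0.0128,0.0446,0,0,-0.0128,0.0446,0,0,-0.0128,0.0446,0,0,-0.0128,0.0446,0,0,-0.0128,0.0446,0,0,-0.0128,0.0446,0,0,-0.0128,0.0446,0,0,-0.0128,0.0446,0,0,-0.0128,0.0446,0,0,-0.0128,0.0446,0,0,-0.0128,0.0446,0,0,0,0,0,0,0,0,0,0], grip=0)

```text
clock: 2.22
position: [410.3, -62.3, 231.0]
ee_rot: [0.035, 0.999, -0.0, -0.001]
contact_force: [0.3, 0.0, -1.2]
gripper_width: 0.1
grasp_force: 0.0
```

Call:
arm_command(steps=[0,0,0.04,0,0,0,0.04,0,0,0,0.04,0,0,0,0.04,0,0,0,0,0,-0.01,-0.004,0,0,-0.01,-0.004,0,0,-0.01,-0.004,0,0,-0.01,-0.004,0,0,-0.01,-0.004,0,0,-0.01,-0.004,0,0,-0.01,-0.003,0,0])

```text
clock: 3.72
position: [479.2, -94.5, 71.2]
ee_rot: [0.036, 0.999, -0.0, -0.0]
contact_force: [0.4, -0.2, -0.7]
gripper_width: 0.0
grasp_force: 0.0
```

```bash
python3 - <<'E'
from h import *
t=get_image("top");s=get_image("side")
a=cv2.resize(t[125:250,250:360],(440,500));b=cv2.resize(s[155:255,280:370],(360,400))
o=np.zeros((500,800,3),np.uint8);o[:,:440]=a;o[:400,440:]=b
cv2.imwrite("pics/p1.png",o[:,:,::-1])
E
```

```text
(no output)
```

View pics/p1.png

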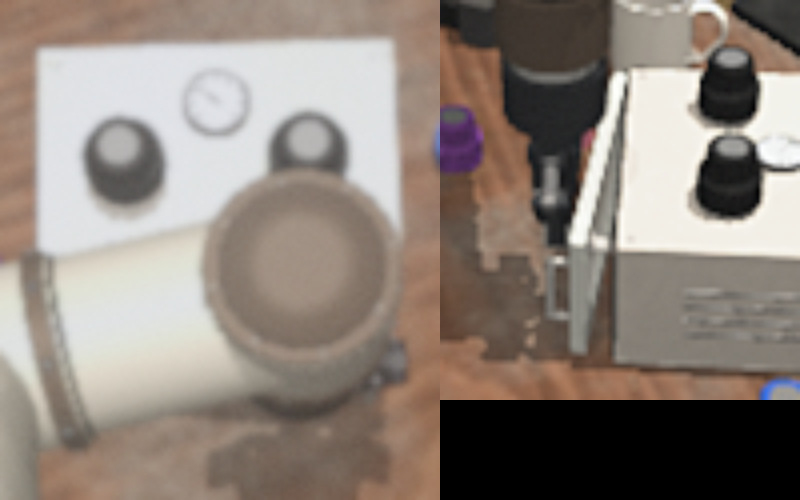

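The side view shows the door being pushed and nearly shut, with the fingertip on its outer face just beyond the pull (about 0.15 rad left). I'll push on slowly.

Call:
arm_command(steps=[-0.005,-0.001,0,0,-0.005,-0.001,0,0,-0.004,0,0,0,-0.003,0,0,0,-0.003,0,0,0,-0.003,0,0,0])

```text
clock: 4.58
position: [489.8, -98.7, 68.8]
ee_rot: [0.039, 0.999, -0.0, -0.013]
contact_force: [-23.3, 3.8, 13.3]
gripper_width: -0.1
grasp_force: 0.0
```

Call:
arm_command(steps=[0,0,0,0,0,0,0,0,0,0,0,0])

```text
clock: 4.95
position: [489.6, -99.2, 68.0]
ee_rot: [0.039, 0.999, -0.001, -0.013]
contact_force: [-17.9, -2.1, 3.2]
gripper_width: 0.0
grasp_force: 0.0
```

```bash
python3 - <<'E'
from h import *
s=get_image("side");print(read_state()["contact_force"])
cv2.imwrite("pics/p2.png",cv2.resize(s[155:255,280:370],(540,600))[:,:,::-1])
E
```

```text
[-17.83798876  -1.89588761   3.01700462]
```

View pics/p2.png

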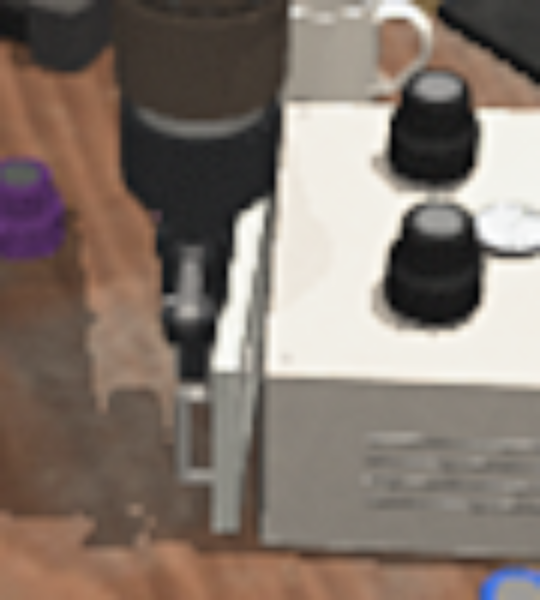

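The door is at the roller (about 10 mm gap at its free edge). The upward force suggests the gripper's knuckles may be bearing on the door's top edge. I'll back off, go higher and a bit further out, and push again.

Call:
arm_command(steps=[0.01,0,0,0,0.012,0,0,0,0,-0.006,-0.013,0,0,-0.006,-0.013,0,-0.006,0,0,0,-0.006,0,0,0,-0.003,0,0,0,-0.003,0,0,0,-0.003,0,0,0])

```text
clock: 6.12
position: [492.6, -109.8, 96.3]
ee_rot: [0.036, 0.999, -0.0, -0.008]
contact_force: [-19.0, 4.6, 16.3]
gripper_width: 0.0
grasp_force: 9.4
```

Call:
arm_command(steps=[-0.003,0,0,0,-0.003,0,0,0,0,0,0,0])

```text
clock: 6.5
position: [501.6, -110.4, 96.1]
ee_rot: [0.036, 0.999, -0.0, -0.005]
contact_force: [-7.7, 0.1, 5.3]
gripper_width: 0.0
grasp_force: 4.1
```

Call:
arm_command(steps=[-0.003,0,0,0,-0.003,0,0,0,0,0,0,0])

```text
clock: 6.88
position: [501.5, -110.6, 96.0]
ee_rot: [0.037, 0.999, -0.0, -0.012]
contact_force: [-21.9, 5.7, 17.9]
gripper_width: 0.4
grasp_force: 11.1
```

Call:
arm_command(steps=[0.02,0,0,0,0.03,0,0,0,0.03,0,0,0,0.01,0,-0.05,0,0,0,-0.05,0,0,0,-0.05,0,0,0,0,0], grip=0.08)

```text
clock: 7.75
position: [424.8, -104.0, 251.3]
ee_rot: [0.035, 0.999, 0.0, 0.005]
contact_force: [-0.6, 0.3, -0.6]
gripper_width: 80.2
grasp_force: 0.0
```

```bash
python3 - <<'E'
from h import *
r=read_state();print(r["position"],r["joints"]);s=get_image("side")
cv2.imwrite("pics/p3.png",cv2.resize(s[155:255,280:390],(660,600))[:,:,::-1])
E
```

```text
[ 424.80126928 -103.99332889  251.28459179] [ 1.34769419e-01  3.64921288e-02 -3.94802816e-01  1.21708333e-03
 -1.12904896e+00 -1.77651916e+00]
```

View pics/p3.png

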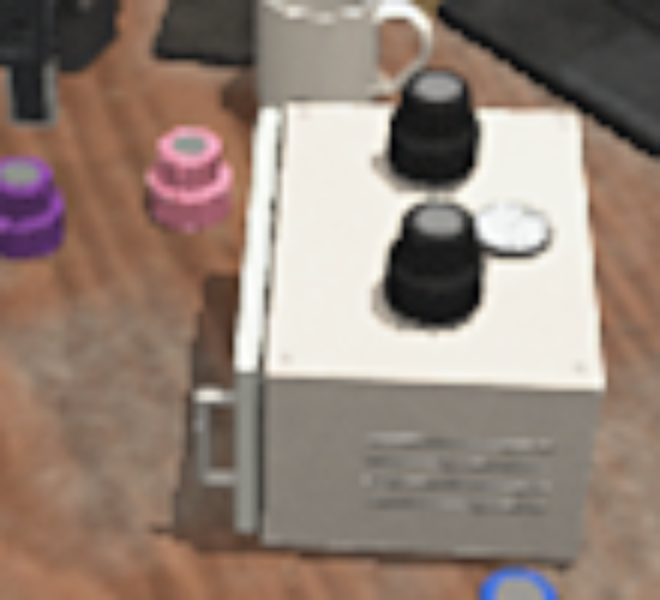

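The door is shut: its edge is now parallel to the box front in the side view. Now I move over the pull-side cap and turn the fingers to close along the box's x, which centres the wrist's range.

Call:
arm_command(steps=[-0.04575,0.0007,0,0,-0.04575,0.0007,0,0,-0.04575,0.0007,0,0,-0.04575,0.0007,0,0,0,0,0,-0.174,0,0,0,-0.174,0,0,0,-0.174,0,0,0,-0.174,0,0,0,-0.174,0,0,0,-0.174,0,0,0,-0.174,0,0,0,-0.174,0,0,0,-0.178,0,0,0,0,0,0,0,0])

```text
clock: 9.68
position: [604.3, -114.3, 246.0]
ee_rot: [-0.68, 0.733, 0.001, -0.001]
contact_force: [-0.2, 0.4, 0.1]
gripper_width: 80.0
grasp_force: 0.0
```

```bash
python3 - <<'E'
from h import *
r=read_state();c=get_calibration("wrist");w=get_image("wrist")
cv2.imwrite("pics/w1.png",w[:,:,::-1]);np.save("wc.npy",c,allow_pickle=True)
print(r["position"],r["joints"][5],r["ee_rot"])
E
```

```text
[ 604.327095   -114.31040431  245.96555076] -0.1501998761383321 [-6.80287515e-01  7.32944608e-01  7.29088182e-04 -7.52890068e-04]
```

View pics/w1.png

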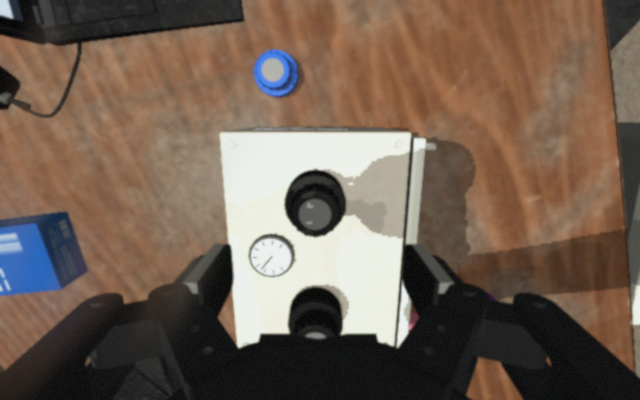

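The wrist view shows the pull-side cap with its grey top at about (316,213). The door is shut, on the right.

```bash
python3 - <<'E'
from h import *
c=np.load("wc.npy",allow_pickle=True).item();w=cv2.imread("pics/w1.png",0)
sub=w[195:232,295:340];k=cv2.inRange(sub,60,150)
n,l,st,ce=cv2.connectedComponentsWithStats(k)
for i in range(1,n):
    if st[i,4]>60:p=ce[i]+(295,195);print(st[i],p,onz(c,p,179))
print(onz(c,(316,213),179))
E
```

```text
[  4   4  33  31 813] [314.59286593 213.94095941] [ 606.7 -113.6  179. ]
[ 605.7 -114.2  179. ]
```

Call:
arm_command(steps=[0,-0.0027,0.03,0,0,0,0.03,0,0,0,0.02,0,0,0,0.01,0,0,0,0,0,0,0,0,0])

```text
clock: 10.48
position: [608.0, -114.6, 158.4]
ee_rot: [-0.681, 0.732, -0.001, 0.001]
contact_force: [1.1, 0.3, -0.6]
gripper_width: 79.9
grasp_force: 0.0
```

Call:
arm_command(steps=[0,0,0,0,0,0,0,0,0,0,0,0,0,0,0,0,0,0,0,0,0,0,0,0], grip=0.03)

```text
clock: 11.22
position: [607.4, -114.6, 157.4]
ee_rot: [-0.681, 0.732, -0.0, 0.0]
contact_force: [-0.5, 0.5, 1.2]
gripper_width: 34.3
grasp_force: 59.5
```

Call:
arm_command(steps=[0,0,0,0.03,0,0,0,0.03,0,0,0,0.03,0,0,0,0])

```text
clock: 11.72
position: [607.3, -114.6, 157.3]
ee_rot: [-0.647, 0.762, -0.0, -0.0]
contact_force: [-0.2, -0.4, 1.9]
gripper_width: 34.0
grasp_force: 59.7
```

```bash
python3 -c "
from bench import *
r=read_state();print(r['wrist_torque'],r['contact_force'],r['joint_efforts'][5])"
```

```text
[-0.00180262 -0.03113884  0.06643932] [-0.23314874 -0.37366355  1.86265762] -0.09163639973849058
```

Call:
arm_command(steps=[0,0,0,0.03,0,0,0,0.03,0,0,0,0])

```text
clock: 12.1
position: [607.2, -114.6, 157.3]
ee_rot: [-0.625, 0.781, -0.0, -0.0]
contact_force: [-0.2, -1.4, 1.2]
gripper_width: 34.0
grasp_force: 59.7
```

```bash
python3 -c "
from bench import *
r=read_state();print(r['wrist_torque'],r['contact_force'],r['joint_efforts'][5],r['joints'][5])"
```

```text
[-0.18941702  0.04441277  0.50702449] [-0.19090656 -1.41224889  1.1785244 ] -0.5439909920096397 -0.29684347769790415
```

At about +0.15 rad the torque climbs to 0.5 N m, which is the stop. So it loosens the other way (counter-clockwise, a right-hand thread). I'm reversing.

Call:
arm_command(steps=[0,0,0,-0.06,0,0,0,-0.08,0,0,0,-0.08,0,0,0,-0.08,0,0,0,-0.08,0,0,0,-0.08,0,0,0,0])

```text
clock: 12.98
position: [607.4, -114.4, 157.3]
ee_rot: [0.785, -0.619, 0.0, -0.0]
contact_force: [0.1, 0.1, 1.0]
gripper_width: 34.0
grasp_force: 59.8
```

```bash
python3 -c "
from bench import *
r=read_state();print(r['wrist_torque'],r['contact_force'],r['joint_efforts'][5],r['joints'][5])"
```

```text
[ 0.13545157 -0.07764957  0.02079019] [0.09554738 0.13407983 1.00399418] 0.12071671430021524 0.1611168220785936
```

Low torque, so it gives this way. I'll turn on to about 1.7 rad in all, easing up 3 mm.

Call:
arm_command(steps=[0,0,-0.0003,-0.14,0,0,-0.0003,-0.14,0,0,-0.0003,-0.14,0,0,-0.0003,-0.14,0,0,-0.0003,-0.14,0,0,-0.0003,-0.14,0,0,-0.0003,-0.14,0,0,-0.0003,-0.14,0,0,-0.0003,-0.14,0,0,-0.0003,-0.14,0,0,0,0,0,0,0,0])

```text
clock: 14.48
position: [607.6, -114.2, 160.3]
ee_rot: [0.999, 0.032, 0.0, -0.0]
contact_force: [0.7, 2.2, 0.8]
gripper_width: 34.2
grasp_force: 59.7
```

```bash
python3 -c "
from bench import *
r=read_state();print(r['wrist_torque'],r['contact_force'],r['joint_efforts'][5],r['joints'][5])"
```

```text
[ 0.51816144 -0.36160448  0.02237756] [0.71825545 2.24341804 0.78233153] -0.010724133462645113 1.5600863208045022
```

Torque is low and there's no downward pull, so I lift slowly, then clear.

Call:
arm_command(steps=[0,0,-0.003,0,0,0,-0.003,0,0,0,-0.003,0])

```text
clock: 14.85
position: [607.0, -114.2, 168.9]
ee_rot: [0.999, 0.033, -0.0, -0.0]
contact_force: [1.5, 3.1, -2.5]
gripper_width: 34.0
grasp_force: 59.9
```

Call:
arm_command(steps=[0,0,-0.01,0,0,0,-0.01,0,0,0,-0.01,0,0,0,-0.015,0,0,0,-0.015,0,0,0,-0.01,0,0,0,0,0,0,0,0,0,0,0,0,0,0,0,0,0])

```text
clock: 16.1
position: [607.1, -114.6, 238.8]
ee_rot: [0.999, 0.034, -0.0, -0.0]
contact_force: [-0.5, 0.3, -1.5]
gripper_width: 34.1
grasp_force: 60.0
```

```bash
python3 - <<'E'
from h import *
print(read_state()["contact_force"]);t=get_image("side")
cv2.imwrite("pics/p4.png",cv2.resize(t[90:260,250:400],(600,600))[:,:,::-1])
E
```

```text
[-0.52146039  0.2612008  -1.48143712]
```

View pics/p4.png

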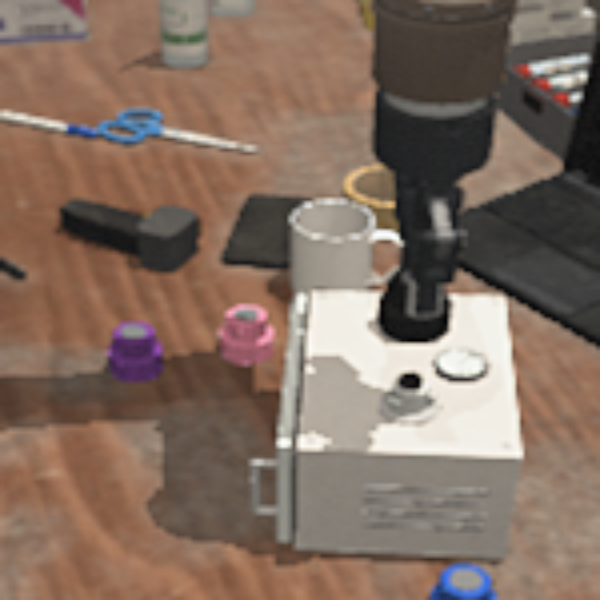

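The pull-side port is bare, at about (410,395) in the crop. The cap hangs upright in the fingers well above it, and the door is shut. Handing in.

```bash
python3 -c "
from bench import *
print(job_done())"
```

```text
the job is handed in; nothing more can be done
None
```

The door is shut on its catch, and the pull-side cap (right-hand thread) is unscrewed and held upright about 80 mm above its port; the job is handed in at about 16 s, but no verdict was returned.

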